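# Make the lino-cutting bench safe

## Robot

A 6-joint arm with a two-finger parallel gripper is mounted at the origin on the work surface. World frame = base frame: x ahead of the robot, y to its left, z up, the work surface at z = 0. Lengths are in m, angles in rad, forces in N, time in s.
With the tool pointing down it reaches from about 0.25 to 0.775 m from the base axis. Payload 4 kg.
Tool frame: the origin (TCP) lies at the very end of the fingers, on their centre line; the grasp point (between the pads) lies 19 mm behind it; y points along the fingers, x is the direction in which the jaws open and shut, and the axes are right-handed (so a half turn about y gives the same grasp; the last joint's range is limited). The gripper opens to 94 mm and grips with 3 to 60 N. Pads are 16 mm wide; open, the fingers measure 119 mm over their backs; the gripper's body (75 mm by 177 mm) begins 78 mm behind the grasp point.
Start: joints at [1.135, 0.087, 1.371, -0, 1.684, -0.103], TCP at [0.18, 0.52, 0.206] pointing down, gripper open.
Joint ranges: [-3.1, 3.1], [-0.76, 2.03], [0.27, 2.55], [-1.08, 4.22], [0.17, 2.65], [-2.57, 2.57]. Speed limits (rad/s): [2.79, 2.79, 3.14, 3.14, 3.14, 3.14].

## Interface

Orientations are given as [roll, pitch, yaw] about the fixed x, y, z axes, in that order (R = Rz(yaw) Ry(pitch) Rx(roll)).
In Python, from bench import robot gives the robot as it stands.
- The arm moves only by the shell command python3 -m handwheel 'ROWS' [OPENING]. ROWS is JSON, a list of rows, each an object with "delta_pos": the shift along the tool's x, y, z in mm, a list of three; "yaw": the turn about the tool's y in rad. A call has 1 to 12 rows; each row is the pose to reach, as a shift and turn from the pose commanded when the call began, along the tool's axes at that moment; what a row does not reach only later rows make up. A row lasts 1/10 s, in which the tool goes at most 50 mm and 8.59 degrees, less where a joint would pass 70% of its speed; a pose out of reach is approached as far as the arm can. A call with a gripper value outside its range is refused whole. OPENING is the closure in counts, from 0 (fully open) to 255 (shut), set as the call begins (- or left out, the last holds). The fingers move at their own pace and stop on an object; the grip force is fixed at half the most. Time passes only in rows, so rows that repeat a pose let the fingers close. It gives the time, the measured TCP pose, the force and the opening at its end, in the units of the state.
- robot.get_obs(): the state, without advancing time (a new reading comes with each control period).
- robot.snapshot(name): name is "scene" or "top" or "wrist"; returns a dict with "image" (384x512x3 uint8, red, green, blue), "fx", "fy", "cx", "cy" (pixels), "rvec" (rotation vector, rad) and "tvec" (3), from world to camera coordinates, as OpenCV has them. Camera axes: x right, y down, z forward; pixel columns grow to the right and rows downward; lengths in m; the calibration is good to about 2 mm. A picture is of the moment at which its call begins. There is no depth.
- robot.close_job(): hands the job in, once; it reports no verdict.
The state is a dict: "time": time; "joint_positions": joint angles; "qvel": joint speeds; "joint_torque": joint torques, N m; "tool_pos": TCP position; "ee_rot": TCP orientation; "wrist_force": force on the tool from outside, world axes, zero at the start; "wrist_torque": the same for the moment, N m; "width": finger opening in m.
Only numpy, scipy, OpenCV 4.12 (cv2) and the standard library are available. Lean on these libraries where they do the work, as an engineer would, in place of code of your own. Each camera call takes 0.05 s, during which the arm holds its last target.

## Task

Make the sharp cutters safe with your fingertips alone, gently: push the blue-fronted drawer of gouges fully home, and swing the raised yellow lid of the blade case down until it lies shut, in either order. Nothing is to be picked up: do not lift the blade case, and do not shove it along the table. Leave the red-fronted drawer open just as it is, and leave all the other things where they are.

Things in the scene. Friction and masses are not known exactly. Their poses are not given: they have to be found in the camera images.
- blue_chest: Plywood desk chest with one drawer, the drawer front painted blue, gouges inside. 180 mm deep (x) x 140 mm wide (y) x 90 mm high, drawer front included; fixed to the table. Origin: centre of its underside; its front faces its own -x, z up. It, the red chest and the blade case stand in a row in any order, each turned up to about 9 degrees either way. A sharpening stone lies on its top, towards the back.
- blue_drawer (a joint): How far the blue drawer stands out (m): 0 fully home, at the end stop; it slides out along the chest's own -x, at most 0.11. Slides with about 1.2 N of friction and stays where it is left; rubber end stop. Starts 0.045 to 0.08 out.
- blue_front (a point): Point on the outer face of the blue drawer front, mid-width, 60 mm above the table; moves with the drawer, same axes as the chest. The flat front is 136 mm wide, 15 mm thick, runs from 2 to 88 mm above the table and has no handle.
- red_chest: The same chest and the same sizes with a red drawer front, white carving blocks inside; fixed to the table. Its drawer also stands open and is to stay so. An ink jar stands on its top, towards the back.
- red_front (a point): Point on the outer face of the red drawer front, mid-width, 60 mm above the table; moves with that drawer.
- case: Blade case: black tray 130 mm deep (x) x 160 mm wide (y) x 45 mm high, about 1 kg with its blades, standing loose on the table. Origin: centre of its underside, z up; the lid's hinge is along its own +x (far) rim.
- lid (a joint): Angle of the yellow lid (rad): 0 shut, lying flat on the tray; grows as the free edge rises. A stiff hinge: the lid stays at any angle and yields to about 1 N pressed on it square, near its free edge. Starts at 0.5 to 0.95.
- lid_hinge (a point): Point on the hinge line, mid-width, 45.5 mm above the table, at the lid's underside. Axes are those of the lid: x along the lid away from the free edge, y along the hinge, z out of the lid's outer face.
- lid_edge (a point): Middle of the lid's free edge, on its outer (upper) face: 130 mm from the hinge line along the lid's own -x and 8 mm along its z. The lid is a flat plate 130 x 160 x 8 mm with no handle.
- eraser: White eraser 40 x 20 x 14 mm, lying on the table in the gap between two of the row. Origin: centre of its underside. To be left alone.
- glue_stick: Glue stick, 27 mm across, 80 mm tall, upright on the table in the other gap. Origin: centre of its underside. To be left alone.
- stone: Grey sharpening stone 70 x 30 x 16 mm, lying on top of the blue chest. Origin: centre of its underside. To be left alone.
- ink_jar: Small ink jar, 48 mm across, 42 mm tall, on top of the red chest. Origin: centre of its underside. To be left alone.
- knife: Lino knife with a wooden handle, 130 mm long, 25 mm thick, lying at the left of the row. Origin: on the table under its middle. To be left alone.
- pen: Metal pencil, 130 mm long, 10 mm thick, lying at the right of the row. Origin: on the table under its middle. To be left alone.

How it is judged:
At the end, for the whole second after the job is handed in: The blue drawer is within 4 mm of fully home; the lid is within 0.06 rad of shut; the case is at rest; the red drawer is within 15 mm of where it stood; the blade case stands flat on the table within 40 mm of where it stood; every other loose thing is within 30 mm of where it stood (value of joint blue_drawer below 0.004 m and value of joint lid below 0.06 rad and distance of red_front from where it was at the start of the episode below 0.015 m and distance of case from where it was at the start of the episode below 0.04 m and angle between case's own z axis and vertical below 0.05 rad and height (world z) of case below 0.01 m and linear speed of case below 0.02 m/s and distance of each of eraser, glue_stick, stone, ink_jar, knife, pen from where it was at the start of the episode below 0.03 m); the robot touches nothing.
It fails at once if the fingers press on the blue chest, its drawer or the blade case with over 80 N (not gentle) (contact force between the fingers and blue_chest above 80 N or contact force between the fingers and case above 80 N).
It fails at once if the blade case is lifted or tipped (height (world z) of case above 0.015 m or angle between case's own z axis and vertical above 0.2 rad).
It fails at once if the blade case is shoved more than 40 mm along the table (distance of case from where it was at the start of the episode above 0.04 m).
It fails at once if the red drawer is moved by more than 15 mm (distance of red_front from where it was at the start of the episode above 0.015 m).
It fails at once if another loose thing is moved or lifted by more than 30 mm (distance of any of eraser, glue_stick, stone, ink_jar, knife, pen from where it was at the start of the episode above 0.03 m).
It also fails if it takes over 48 s, if anything falls off the work surface, if the arm or the gripper's body presses on something with over 40 N, if the wrist force passes 120 N, or if a joint passes its speed limit or range.

## Working session

There is one attempt and no reset: what is moved stays moved. The work goes in short steps, Python scripts to look and compute and a shell command to move; the robot and the scene stay as the last step left them, time stands still between calls to the robot, and variables do not carry over. Pictures are saved under pics/ and viewed, and the job is handed in when it is done.

```bash
mkdir -p pics
python3 - <<'E'
from bench import robot
import cv2,json,numpy as np
for n in ("scene","top"):
    s=robot.snapshot(n); cv2.imwrite(f"pics/{n}0.png",s["image"][:,:,::-1])
    json.dump({k:np.asarray(v).tolist() for k,v in s.items() if k!="image"},open(f"{n}.json","w"))
    print(n,s["fx"],s["tvec"],s["rvec"])
print(robot.get_obs())
E
```

```text
scene 448.5055047160499 [-0.26790668 -0.27565302  1.77588272] [ 2.09407058  1.26585824 -0.52815476]
top 387.56408933348797 [0.0277178  0.57624203 1.06370419] [ 2.09187582 -2.1357965   0.19645074]
{'time': 0.1, 'joint_positions': array([ 1.13492889e+00,  8.79005784e-02,  1.37207930e+00, -4.52198228e-05,
        1.68361593e+00, -1.03106868e-01]), 'qvel': array([ 0.00064623, -0.00200356, -0.00358796, -0.00050782, -0.00184617,
       -0.00099736]), 'joint_torque': array([ 2.49408375e-03, -3.41249943e+01, -3.03302372e+01,  7.20488140e-02,
        3.03765445e-02, -6.88349678e-05]), 'tool_pos': array([0.17947258, 0.51937115, 0.20442267]), 'ee_rot': array([-1.57063486,  0.00199714,  1.23803088]), 'wrist_force': array([-0.34932085, -0.20043462, -0.0445968 ]), 'wrist_torque': array([ 0.0182382 ,  0.02887989, -0.0453165 ]), 'width': 0.09393256079626904}
```

View pics/scene0.png

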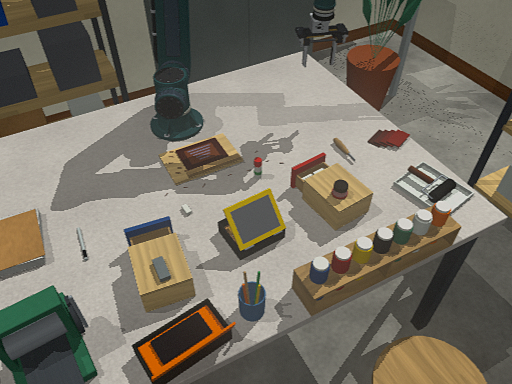

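View pics/top0.png

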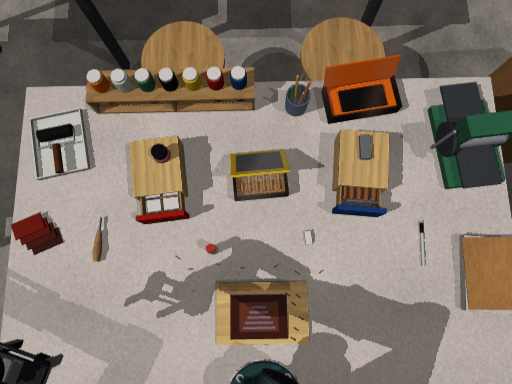

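The top view shows the red chest at left (about 160,180), the case in the middle (260,175) with its yellow lid raised, and the blue chest at right (360,175). The eraser is at (309,237) and the glue stick at (211,248). I'll enlarge these.

Run:
```python
import cv2
t=cv2.imread("pics/top0.png");s=cv2.imread("pics/scene0.png")
cv2.imwrite("pics/t_case.png",cv2.resize(t[135:215,215:305],None,fx=7,fy=7,interpolation=2))
cv2.imwrite("pics/t_blue.png",cv2.resize(t[120:225,320:400],None,fx=5.5,fy=5.5,interpolation=2))
cv2.imwrite("pics/s_case.png",cv2.resize(s[180:265,210:295],None,fx=7,fy=7,interpolation=2))
```

```text
(no output)
```

View pics/t_case.png

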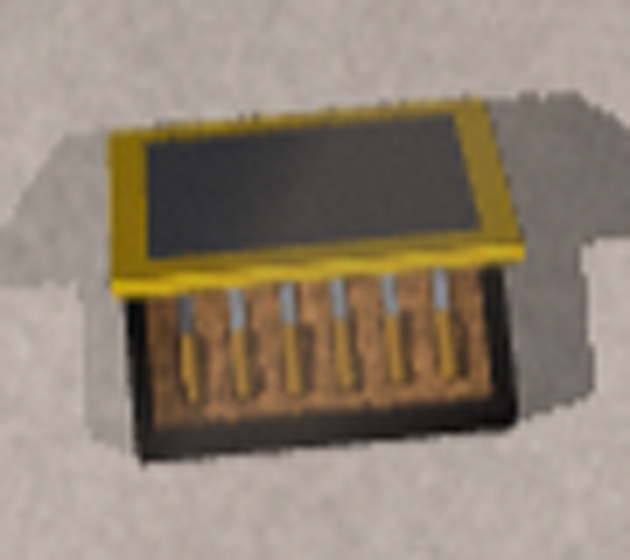

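View pics/t_blue.png

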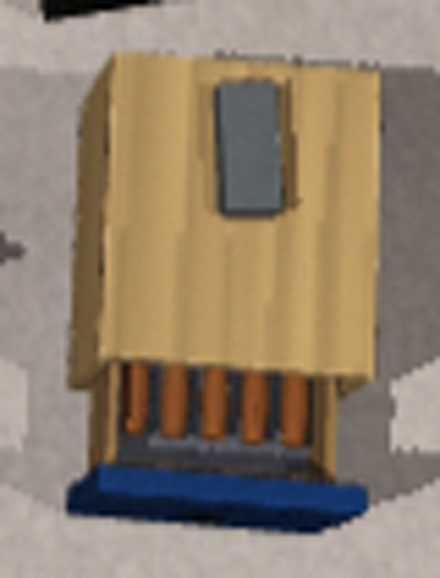

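View pics/s_case.png

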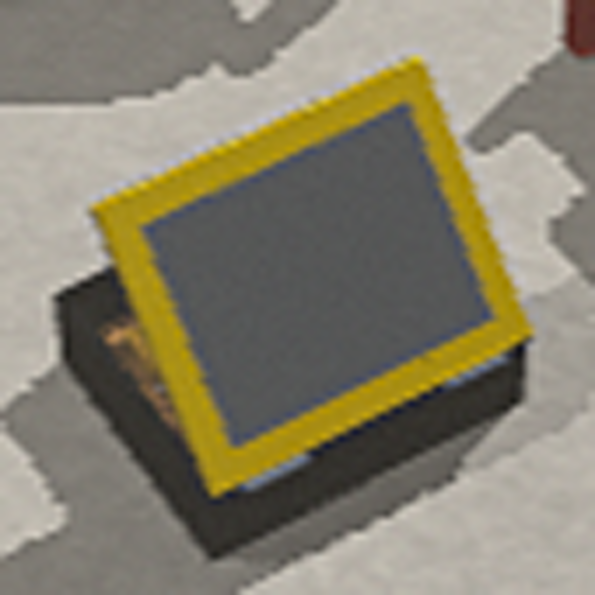

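Run:
```python
import cv2
t=cv2.imread("pics/top0.png");s=cv2.imread("pics/scene0.png")
a=cv2.resize(t[195:222,328:392],None,fx=11,fy=11,interpolation=2)
b=cv2.resize(s[212:312,118:200],None,fx=5.8,fy=5.8,interpolation=2)
import numpy as np
cv2.imwrite("pics/t_front.png",cv2.convertScaleAbs(a,alpha=1.8));cv2.imwrite("pics/s_blue.png",b)
```

```text
(no output)
```

View pics/t_front.png

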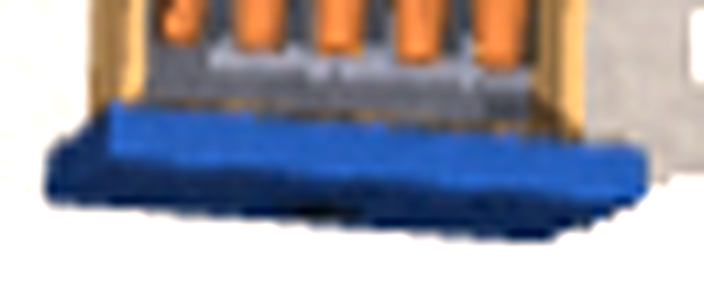

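View pics/s_blue.png

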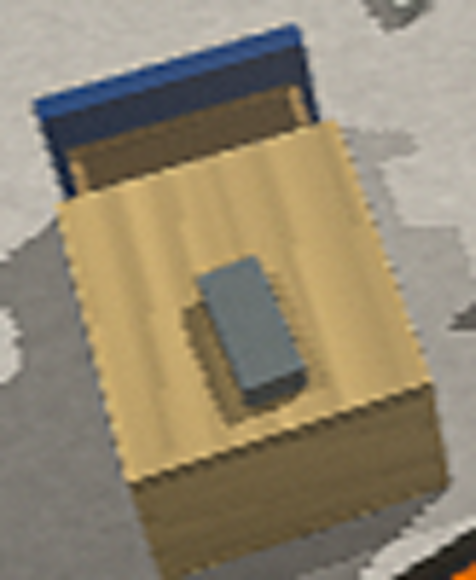

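```bash
cat > h.py <<'E'
import numpy as np,cv2,json
from scipy.optimize import least_squares
C={n:json.load(open(n+".json")) for n in("scene","top")}
def proj(n,P,c=None):
    c=c or C[n]; K=np.array([[c["fx"],0,c["cx"]],[0,c["fy"],c["cy"]],[0,0,1.]])
    return cv2.projectPoints(np.asarray(P,float).reshape(-1,1,3),np.array(c["rvec"]),np.array(c["tvec"]),K,None)[0][:,0]
def unc(uv,k,o): return (np.array(uv,float)+.5)/k-.5+np.array(o)
def world(P,x,y,a):
    c,s=np.cos(a),np.sin(a);P=np.asarray(P,float)
    return np.c_[x+c*P[:,0]-s*P[:,1],y+s*P[:,0]+c*P[:,1],P[:,2]]
def lidpt(P,th): # P in lid frame, hinge at (.065,0,.0455)
    P=np.asarray(P,float);c,s=np.cos(th),np.sin(th)
    # lid x along away from free edge; free edge rises with th
    return np.c_[.065+P[:,0]*c+P[:,2]*s, P[:,1], .0455-P[:,0]*s+P[:,2]*c]
E
python3 - <<'E'
from h import *
# case
T=unc([(112,133),(484,98),(113,280),(520,247)],7,(215,135))
S=unc([(530,335),(212,495),(415,58),(92,208)],7,(210,180))
L=[(0,.08,.008),(0,-.08,.008),(-.13,.08,.008),(-.13,-.08,.008)]
S2=unc([(212,560)],7,(210,180)); T2=unc([(142,462)],7,(215,135))
def r(p):
    W=world(lidpt(L,p[3]),*p[:3])
    return np.r_[proj("top",W)-T,proj("scene",W)-S,proj("scene",world([(.065,-.08,0)],*p[:3]))-S2,proj("top",world([(-.065,.08,0)],*p[:3]))-T2].ravel()
f=least_squares(r,[.55,0,0,.7]);print("case",f.x.round(4),r(f.x).reshape(-1,2).round(1).tolist())
W=world(lidpt([(0,0,0),(-.13,0,.008)],f.x[3]),*f.x[:3]);print(W.round(4))
# blue
T=np.r_[unc([(115,52),(380,72),(372,380),(102,358)],5.5,(320,120)),unc([(110,103),(648,148),(108,155),(645,195)],11,(328,195))]
S=unc([(130,482),(432,382),(57,202),(340,122),(35,102),(298,25)],5.8,(118,212))
def r(p):
    x,y,a,d=p
    P=[(.09,.07,.09),(.09,-.07,.09),(-.075,-.07,.09),(-.075,.07,.09),(-.075-d,.068,.088),(-.075-d,-.068,.088),(-.09-d,.068,.088),(-.09-d,-.068,.088)]
    W=world(P,x,y,a)
    return np.r_[proj("top",W)-T,proj("scene",W[[1,0,2,3,7,6]])-S].ravel()
f=least_squares(r,[.55,-.25,0,.06]);print("blue",f.x.round(4),r(f.x).reshape(-1,2).round(1).tolist())
print(world([(-.09-f.x[3],0,.06),(-.09,0,.06)],*f.x[:3]).round(4))
E
```

```text
case [ 0.6274 -0.0023  0.0715  0.811 ] [[-0.3, -0.2], [0.3, -0.1], [-0.3, 0.6], [0.9, -0.1], [0.6, 0.3], [-0.0, 0.6], [1.1, -0.5], [-0.0, -0.2], [-0.6, 0.3], [0.2, 0.7]]
[[ 0.6923  0.0023  0.0455]
 [ 0.6087 -0.0037  0.1453]]
blue [ 0.6504 -0.298  -0.1051  0.0537] [[-0.5, -0.4], [0.1, -0.3], [0.5, -0.2], [-0.6, -0.3], [-0.3, -0.5], [-0.0, -0.6], [-0.3, 0.1], [0.1, 0.5], [-0.5, 0.1], [0.2, -0.2], [-0.4, -0.0], [-0.5, -1.0], [-0.4, -0.3], [0.1, -0.4]]
[[ 0.5076 -0.2829  0.06  ]
 [ 0.5609 -0.2885  0.06  ]]
```

```bash
cat > tf.py <<'E'
from h import *
from bench import robot
def ax():
    o=robot.get_obs();from scipy.spatial.transform import Rotation as R
    return o,R.from_euler("xyz",o["ee_rot"]).as_matrix()
CASE=(0.6274,-0.0023,0.0715)
def tipfor(th,r=.118,h=.008):
    p=lidpt([(-r,0,.008)],th)[0]+[h,0,0]
    return world([p],*CASE)[0]
E
python3 - <<'E'
from tf import *
o,R=ax();p=o["tool_pos"]
t=tipfor(.811);t[2]=.2
print("shift",(R.T@(t-p)*1000).round(1),"yaw",-(.0715+np.pi/2-o["ee_rot"][2]))
Rn=R.copy();y=.0715+np.pi/2
Rn=np.array([[np.cos(y),0,-np.sin(y)],[np.sin(y),0,np.cos(y)],[0,-1,0]])
for th in(.811,.7,.6,.5,.4,.3,.2,.1,0,-.03):
    q=tipfor(th);print(th,q.round(4),(Rn.T@(q-t)*1000).round(1))
E
```

```text
shift [-347.7    5.  -591.5] yaw -0.40426544878599335
0.811 [ 0.6249 -0.0025  0.1366] [ 0.  63.4  0. ]
0.7 [ 0.6153 -0.0032  0.1276] [-0.  72.4  9.6]
0.6 [ 0.6076 -0.0037  0.1187] [-0.  81.3 17.4]
0.5 [ 0.6007 -0.0042  0.1091] [-0.  90.9 24.2]
0.4 [ 0.5949 -0.0046  0.0988] [ -0.  101.2  30.1]
0.3 [ 0.5901 -0.005   0.088 ] [ -0.  112.   34.9]
0.2 [ 0.5864 -0.0052  0.0768] [ -0.  123.2  38.6]
0.1 [ 0.5839 -0.0054  0.0652] [ -0.  134.8  41.1]
0 [ 0.5825 -0.0055  0.0535] [ -0.  146.5  42.5]
-0.03 [ 0.5823 -0.0055  0.05  ] [ -0.  150.   42.7]
```

```bash
python3 -m handwheel '[{"delta_pos":[-116,5,-197],"yaw":-0.135},{"delta_pos":[-116,5,-197],"yaw":-0.135},{"delta_pos":[-116,5,-197],"yaw":-0.135},{"delta_pos":[-116,5,-197],"yaw":-0.135},{"delta_pos":[-116,5,-197],"yaw":-0.135},{"delta_pos":[-232,5,-394],"yaw":-0.27},{"delta_pos":[-232,5,-394],"yaw":-0.27},{"delta_pos":[-232,5,-394],"yaw":-0.27},{"delta_pos":[-232,5,-394],"yaw":-0.27},{"delta_pos":[-232,5,-394],"yaw":-0.27},{"delta_pos":[-232,5,-394],"yaw":-0.27}]' 255
python3 - <<'E'
from tf import *
o,R=ax();p=o["tool_pos"]
t=tipfor(.811);t[2]=.2
print("shift",(R.T@(t-p)*1000).round(1),"yaw",-(.0715+np.pi/2-o["ee_rot"][2]))
E
```

```text
time: 1.2
tool_pos: [0.4781, 0.1685, 0.1994]
ee_rot: [-1.57, 0.002, 1.502]
wrist_force: [0.1, -0.3, -0.3]
width: 0.0096
shift [-160.5   -0.5 -158.2] yaw -0.14019071798492977
```

```bash
python3 -m handwheel '[{"delta_pos":[-160,-1,-158],"yaw":-0.14},{"delta_pos":[-160,-1,-158],"yaw":-0.14},{"delta_pos":[-160,-1,-158],"yaw":-0.14},{"delta_pos":[-160,-1,-158],"yaw":-0.14},{"delta_pos":[-160,-1,-158],"yaw":-0.14},{"delta_pos":[-160,-1,-158],"yaw":-0.14},{"delta_pos":[-160,-1,-158],"yaw":-0.14},{"delta_pos":[-160,-1,-158],"yaw":-0.14}]'
python3 - <<'E'
from tf import *
o,R=ax();p=o["tool_pos"]
for th in(.811,.7,.6,.5,.4,.3,.2,.1,0):
    print(th,(R.T@(tipfor(th)-p)*1000).round(1))
for n in("top","wrist"):
    cv2.imwrite(f"pics/{n}1.png",robot.snapshot(n)["image"][:,:,::-1])
E
```

```text
time: 2.0
tool_pos: [0.6231, 0.004, 0.2015]
ee_rot: [-1.57, -0.001, 1.65]
wrist_force: [-0.5, -0.9, 0.2]
width: 0.0004
0.811 [-6.7 65.  -1.4]
0.7 [-6.6 73.9  8.3]
0.6 [-6.5 82.8 16. ]
0.5 [-6.5 92.4 22.9]
0.4 [ -6.5 102.7  28.7]
0.3 [ -6.4 113.5  33.5]
0.2 [ -6.4 124.8  37.2]
0.1 [ -6.4 136.3  39.7]
0 [ -6.4 148.   41.1]
```

View pics/wrist1.png

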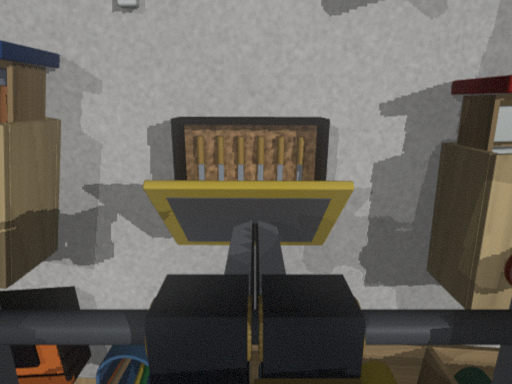

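The wrist view shows the fingertips (255,228) centred over the raised lid, just hinge-side of its free edge (row 187). I'll follow the lid's arc down.

```bash
python3 -m handwheel '[{"delta_pos":[-3,30,0]},{"delta_pos":[-6,50,0]},{"delta_pos":[-6,60,0]},{"delta_pos":[-6,66,0]},{"delta_pos":[-6,71,4]},{"delta_pos":[-6,75,8]},{"delta_pos":[-6,79,12]},{"delta_pos":[-6,83,16]},{"delta_pos":[-6,83,16]}]'
python3 - <<'E'
from tf import *
o,R=ax();p=o["tool_pos"]
for th in(.6,.5,.4,.3,.2,.1,0):
    print(th,(R.T@(tipfor(th)-p)*1000).round(1))
for n in("scene",):
    cv2.imwrite(f"pics/{n}2.png",cv2.resize(robot.snapshot(n)["image"][130:290,130:350,::-1],None,fx=3,fy=3))
E
```

```text
0.6 [-6.4 83.2 16.2]
0.5 [-6.4 92.9 23.1]
0.4 [ -6.3 103.1  28.9]
0.3 [ -6.3 113.9  33.7]
0.2 [ -6.3 125.2  37.4]
0.1 [ -6.3 136.7  40. ]
0 [ -6.3 148.5  41.4]invalid input at $[0]: expected keys delta_pos, yaw
```

View pics/scene2.png

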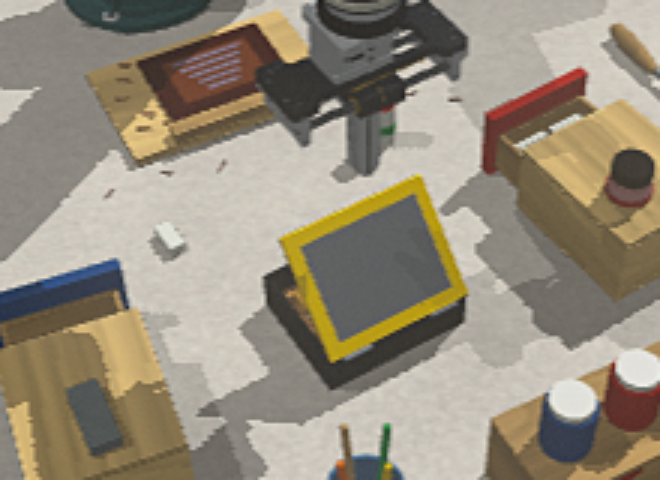

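The call was refused because every row needs a yaw value, so nothing moved. I'll retype it.

```bash
python3 -m handwheel '[{"delta_pos":[-3,30,0],"yaw":0},{"delta_pos":[-6,50,0],"yaw":0},{"delta_pos":[-6,60,0],"yaw":0},{"delta_pos":[-6,66,0],"yaw":0},{"delta_pos":[-6,71,4],"yaw":0},{"delta_pos":[-6,75,8],"yaw":0},{"delta_pos":[-6,79,12],"yaw":0},{"delta_pos":[-6,83,16],"yaw":0},{"delta_pos":[-6,83,16],"yaw":0}]'
python3 - <<'E'
from tf import *
o,R=ax();p=o["tool_pos"]
for th in(.6,.5,.4,.3,.2,.1,0):
    print(th,(R.T@(tipfor(th)-p)*1000).round(1))
for n in("scene",):
    cv2.imwrite(f"pics/{n}3.png",cv2.resize(robot.snapshot(n)["image"][130:290,130:350,::-1],None,fx=3,fy=3))
E
```

```text
time: 3.05
tool_pos: [0.6076, -0.0051, 0.1181]
ee_rot: [-1.57, -0.0, 1.648]
wrist_force: [0.2, 1.2, 0.1]
width: 0.0004
0.6 [ 1.3 -0.7 -0.1]
0.5 [1.4 9.  6.7]
0.4 [ 1.4 19.2 12.6]
0.3 [ 1.4 30.1 17.4]
0.2 [ 1.5 41.3 21. ]
0.1 [ 1.5 52.8 23.6]
0 [ 1.5 64.6 25. ]
```

View pics/scene3.png

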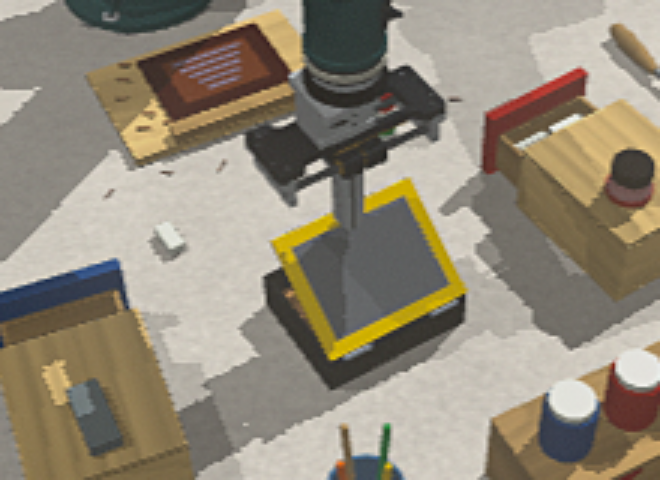

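The lid has come down partway with the tips on it near the free edge (348,225), and the case hasn't moved. I'll continue.

```bash
python3 -m handwheel '[{"delta_pos":[0,5,4],"yaw":0},{"delta_pos":[0,10,7],"yaw":0},{"delta_pos":[0,15,10],"yaw":0},{"delta_pos":[0,20,13],"yaw":0},{"delta_pos":[0,25,15],"yaw":0},{"delta_pos":[0,31,17],"yaw":0},{"delta_pos":[0,37,20],"yaw":0},{"delta_pos":[0,43,21],"yaw":0},{"delta_pos":[0,49,23],"yaw":0},{"delta_pos":[0,54,24],"yaw":0},{"delta_pos":[0,58,24],"yaw":0},{"delta_pos":[0,58,24],"yaw":0}]' && python3 -m handwheel '[{"delta_pos":[0,2,1],"yaw":0},{"delta_pos":[0,4,1],"yaw":0},{"delta_pos":[0,6,1],"yaw":0},{"delta_pos":[0,6,1],"yaw":0}]'
```

```text
time: 4.3
tool_pos: [0.584, -0.0067, 0.0595]
ee_rot: [-1.569, -0.0, 1.648]
wrist_force: [0.6, -0.3, 0.0]
width: 0.0002
time: 4.7
tool_pos: [0.5834, -0.0069, 0.0542]
ee_rot: [-1.57, -0.0, 1.648]
wrist_force: [0.2, -0.3, 0.0]
width: 0.0005
```

```bash
python3 -m handwheel '[{"delta_pos":[0,1,0],"yaw":0},{"delta_pos":[0,2,0],"yaw":0},{"delta_pos":[0,2,0],"yaw":0}]'; python3 -m handwheel '[{"delta_pos":[0,1,0],"yaw":0},{"delta_pos":[0,1,0],"yaw":0}]'
python3 - <<'E'
from tf import *
for n in("scene",):
    cv2.imwrite(f"pics/{n}4.png",cv2.resize(robot.snapshot(n)["image"][150:270,180:320,::-1],None,fx=5,fy=5))
E
```

```text
time: 5.0
tool_pos: [0.5836, -0.0069, 0.0537]
ee_rot: [-1.571, 0.0, 1.648]
wrist_force: [-1.8, 0.5, 6.2]
width: 0.0001
time: 5.2
tool_pos: [0.5836, -0.0069, 0.0537]
ee_rot: [-1.572, 0.0, 1.648]
wrist_force: [-3.2, 0.5, 7.8]
width: 0.0006
```

View pics/scene4.png

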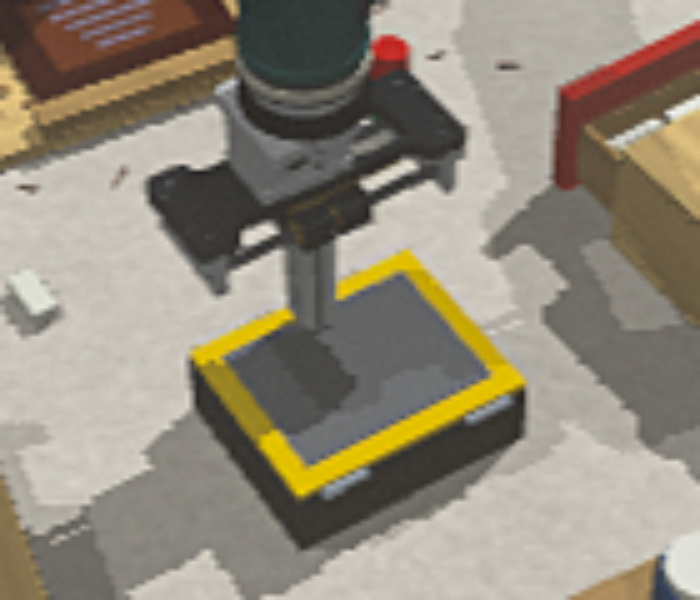

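The lid lies flat on the tray, and contact at tip z = 53.7 mm with 8 N of reaction matches the 53.5 mm shut height. Next I'll lift off and go to the drawer.

```bash
python3 -m handwheel '[{"delta_pos":[0,-40,0],"yaw":0},{"delta_pos":[0,-80,0],"yaw":0},{"delta_pos":[0,-110,0],"yaw":0},{"delta_pos":[0,-110,0],"yaw":0}]'
python3 - <<'E'
from tf import *
o,R=ax();p=o["tool_pos"]
t=world([(-.09-.0537-.008-.035,0,.165)],.6504,-.298,-.1051)[0]
print(t,"shift",(R.T@(t-p)*1000).round(1),"yaw",-(-.1051+np.pi/2-o["ee_rot"][2]))
E
```

```text
time: 5.65
tool_pos: [0.5867, -0.0072, 0.1678]
ee_rot: [-1.582, 0.002, 1.648]
wrist_force: [-1.3, -0.0, -0.1]
width: 0.0002
[ 0.4647302  -0.27841393  0.165     ] shift [-261.     1.7  142.5] yaw 0.182345245364665
```

```bash
python3 -m handwheel '[{"delta_pos":[-130,0,71],"yaw":0.09},{"delta_pos":[-130,0,71],"yaw":0.09},{"delta_pos":[-130,0,71],"yaw":0.09},{"delta_pos":[-261,0,142],"yaw":0.18},{"delta_pos":[-261,0,142],"yaw":0.18},{"delta_pos":[-261,0,142],"yaw":0.18},{"delta_pos":[-261,0,142],"yaw":0.18},{"delta_pos":[-261,0,142],"yaw":0.18},{"delta_pos":[-261,0,142],"yaw":0.18},{"delta_pos":[-261,0,142],"yaw":0.18}]'
python3 - <<'E'
from tf import *
o,R=ax();p=o["tool_pos"]
for f in(-.035,0,.0537):
  t=world([(-.09-.0537-.008+f,0,.05)],.6504,-.298,-.1051)[0]
  print(f,"shift",(R.T@(t-p)*1000).round(1),"yaw",-(-.1051+np.pi/2-o["ee_rot"][2]))
E
```

```text
time: 6.65
tool_pos: [0.4626, -0.2766, 0.161]
ee_rot: [-1.57, -0.001, 1.47]
wrist_force: [-0.4, -0.7, 0.1]
width: 0.0004
-0.035 shift [ -1.7 111.   -2.3] yaw 0.004602613701552016
0 shift [ -1.8 111.  -37.3] yaw 0.004602613701552016
0.0537 shift [ -2.1 111.  -91. ] yaw 0.004602613701552016
```

```bash
python3 -m handwheel '[{"delta_pos":[-2,40,0],"yaw":0},{"delta_pos":[-2,80,0],"yaw":0},{"delta_pos":[-2,111,0],"yaw":0},{"delta_pos":[-2,111,0],"yaw":0},{"delta_pos":[-2,111,-10],"yaw":0},{"delta_pos":[-2,111,-20],"yaw":0},{"delta_pos":[-2,111,-28],"yaw":0},{"delta_pos":[-2,111,-34],"yaw":0},{"delta_pos":[-2,111,-40],"yaw":0},{"delta_pos":[-2,111,-46],"yaw":0}]'
python3 - <<'E'
from tf import *
for n in("scene","top"):
    I=robot.snapshot(n)["image"][:,:,::-1]
    cv2.imwrite(f"pics/{n}5.png",cv2.resize(I[190:320,90:230] if n=="scene" else I[110:240,300:420],None,fx=4,fy=4))
E
```

```text
time: 7.65
tool_pos: [0.508, -0.285, 0.0509]
ee_rot: [-1.571, 0.0, 1.468]
wrist_force: [-1.8, 0.0, 1.0]
width: 0.0003
```

View pics/scene5.png

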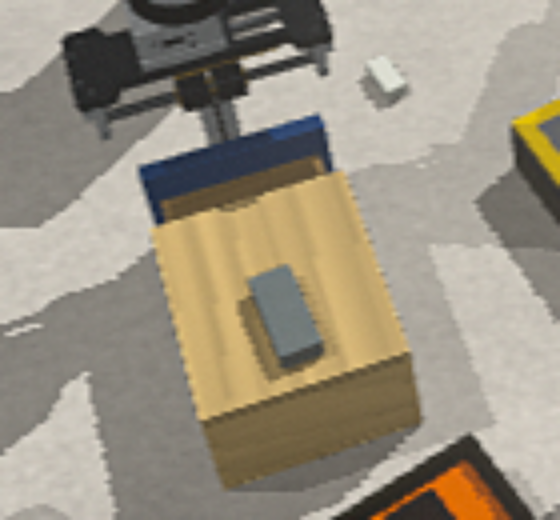

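The fingers are in contact at mid-front and the drawer is moving with about 1.8 N. About 45 mm remains, so I'll push 40 mm and then creep.

```bash
python3 -m handwheel '[{"delta_pos":[0,0,-6],"yaw":0},{"delta_pos":[0,0,-12],"yaw":0},{"delta_pos":[0,0,-18],"yaw":0},{"delta_pos":[0,0,-24],"yaw":0},{"delta_pos":[0,0,-29],"yaw":0},{"delta_pos":[0,0,-33],"yaw":0},{"delta_pos":[0,0,-37],"yaw":0},{"delta_pos":[0,0,-40],"yaw":0},{"delta_pos":[0,0,-40],"yaw":0}]'; python3 -m handwheel '[{"delta_pos":[0,0,-1],"yaw":0},{"delta_pos":[0,0,-2],"yaw":0},{"delta_pos":[0,0,-2],"yaw":0}]';python3 -m handwheel '[{"delta_pos":[0,0,-1],"yaw":0},{"delta_pos":[0,0,-2],"yaw":0},{"delta_pos":[0,0,-2],"yaw":0}]'
```

```text
time: 8.65
tool_pos: [0.5481, -0.2888, 0.0504]
ee_rot: [-1.572, -0.0, 1.468]
wrist_force: [-0.4, -0.0, 0.1]
width: 0.0006
time: 8.95
tool_pos: [0.5494, -0.2889, 0.0505]
ee_rot: [-1.571, -0.0, 1.468]
wrist_force: [-0.4, 0.1, 0.0]
width: 0.0005
time: 9.25
tool_pos: [0.5515, -0.2892, 0.0504]
ee_rot: [-1.571, -0.0, 1.468]
wrist_force: [-1.1, 0.8, 0.8]
width: 0.0004
```

```bash
python3 -m handwheel '[{"delta_pos":[0,0,-1],"yaw":0},{"delta_pos":[0,0,-2],"yaw":0},{"delta_pos":[0,0,-2],"yaw":0}]'; python3 -m handwheel '[{"delta_pos":[0,0,-1],"yaw":0},{"delta_pos":[0,0,-2],"yaw":0},{"delta_pos":[0,0,-2],"yaw":0}]'
```

```text
time: 9.55
tool_pos: [0.5528, -0.2893, 0.0504]
ee_rot: [-1.569, -0.0, 1.468]
wrist_force: [-4.1, 2.1, 2.2]
width: 0.0004
time: 9.85
tool_pos: [0.5527, -0.2892, 0.0505]
ee_rot: [-1.565, -0.001, 1.468]
wrist_force: [-8.8, 2.2, 4.8]
width: 0.0008
```

The tip has stopped at x = 0.553, as predicted for fully home, and the force is rising. I'll give it one more firm nudge, then back off and check.

```bash
python3 -m handwheel '[{"delta_pos":[0,0,-1],"yaw":0},{"delta_pos":[0,0,-2],"yaw":0},{"delta_pos":[0,0,-2],"yaw":0},{"delta_pos":[0,0,0],"yaw":0},{"delta_pos":[0,0,20],"yaw":0},{"delta_pos":[0,0,60],"yaw":0},{"delta_pos":[0,-50,80],"yaw":0},{"delta_pos":[0,-100,100],"yaw":0},{"delta_pos":[0,-150,130],"yaw":0},{"delta_pos":[0,-150,130],"yaw":0},{"delta_pos":[0,-150,130],"yaw":0}]'
python3 - <<'E'
from tf import *
for n in("scene","top"):
    I=robot.snapshot(n)["image"][:,:,::-1]; cv2.imwrite(f"pics/{n}6.png",I)
    cv2.imwrite(f"pics/{n}6c.png",cv2.resize(I[150:320,110:290] if n=="scene" else I[120:220,200:400],None,fx=4,fy=4,interpolation=2))
E
```

```text
time: 10.95
tool_pos: [0.4273, -0.2777, 0.2042]
ee_rot: [-1.578, 0.005, 1.467]
wrist_force: [0.7, 0.1, 0.0]
width: 0.0003
```

View pics/scene6c.png

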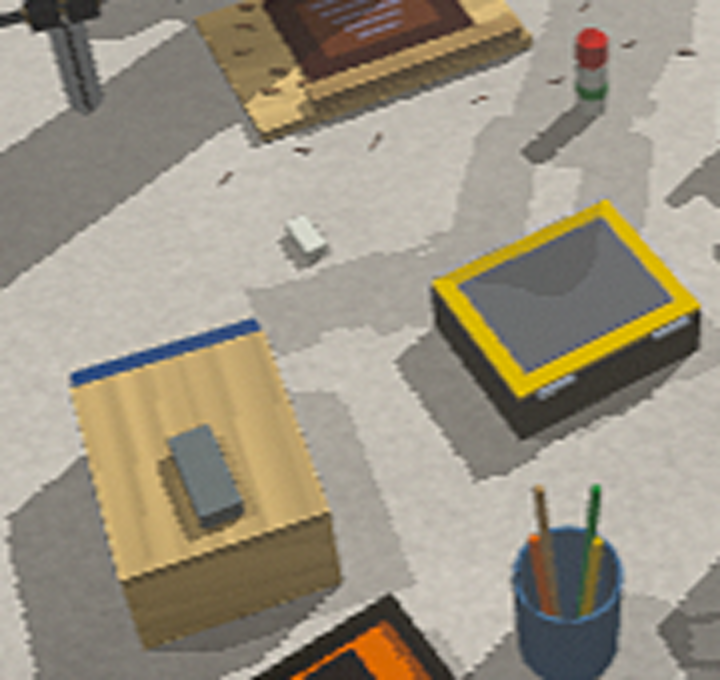

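View pics/top6.png

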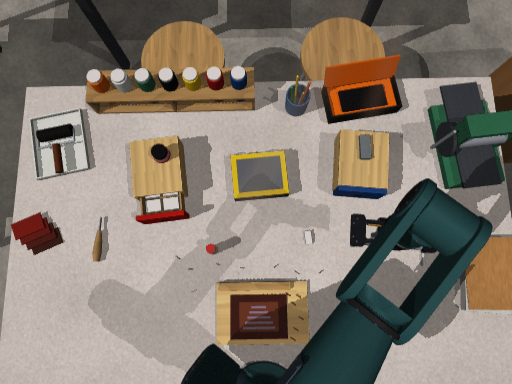

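View pics/top6c.png

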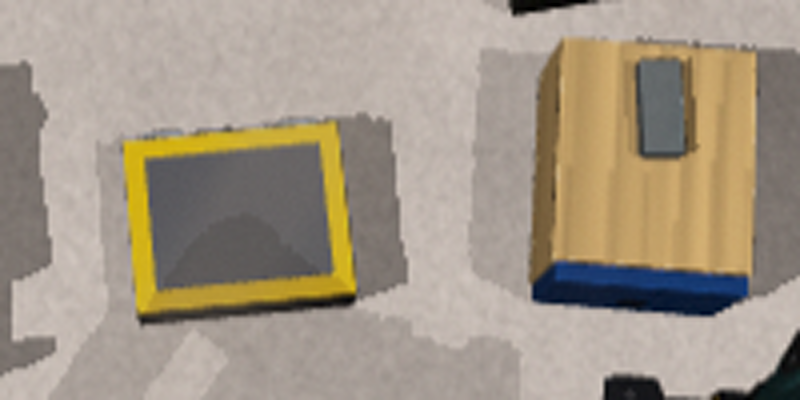

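Both jobs look done. I'll check numerically: lid corners in scene6c at (604,200), (432,283), (700,307), (520,395), and blue top edge at (70,378)–(258,320).

Run:
```python
from tf import *
L=[(0,.08,.008),(0,-.08,.008),(-.13,.08,.008),(-.13,-.08,.008)]
T=unc([(124,140),(338,122),(138,315),(355,293)],4,(200,120));S=unc([(700,307),(520,395),(604,200),(432,283)],4,(110,150))
def r(p):
    W=world(lidpt(L,p[3]),*p[:3]);return np.r_[proj("top",W)-T,proj("scene",W)-S].ravel()
f=least_squares(r,[.627,0,.07,0]);print(f.x.round(4),r(f.x).reshape(-1,2).round(1).tolist())
S=unc([(70,378),(258,320)],4,(110,150))
g=lambda d:(proj("scene",world([(-.09-d[0],-.068,.088),(-.09-d[0],.068,.088)],.6504,-.298,-.1051))-S).ravel()
f=least_squares(g,[0.01]);print("d",f.x,g(f.x).round(1))
a=cv2.imread("pics/top0.png");b=cv2.imread("pics/top6.png");a0=cv2.imread("pics/scene0.png");b0=cv2.imread("pics/scene6.png")
cv2.imwrite("pics/cmp.png",cv2.resize(np.vstack([a[130:260,80:440],b[130:260,80:440]]),None,fx=2,fy=2))
```

```text
[ 0.6281 -0.0019  0.0732 -0.0265] [[-0.4, 0.3], [-0.1, -0.2], [-0.2, -0.1], [0.4, 0.2], [0.4, -0.5], [-0.6, 0.7], [0.7, 0.1], [-0.6, 0.0]]
d [-0.00506181] [ 0.  -0.2  0.1  0.1]
```

View pics/cmp.png

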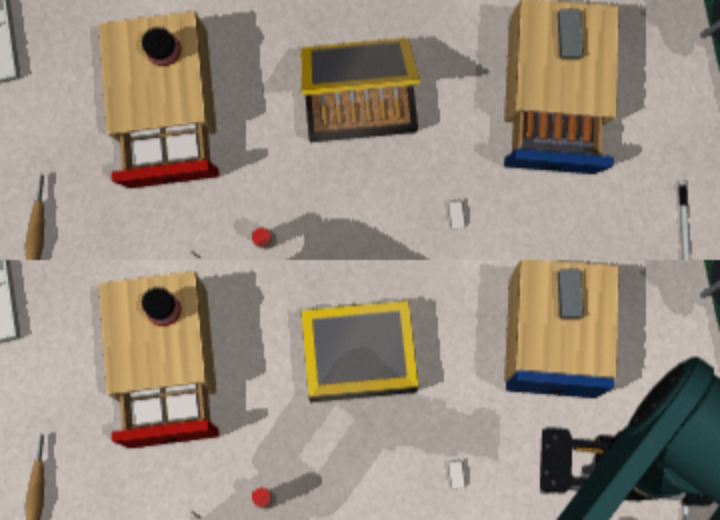

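Lid and drawer both measure at zero within image noise, nothing else has moved, and the arm is clear. Handing in.

```bash
python3 -c "
from bench import robot
print(robot.close_job())"
```

```text
the job is handed in; nothing more can be done
None
```

I shut the yellow lid and pushed the blue drawer home with the closed fingertips, then backed clear and handed the job in at about 11 s. No verdict was reported.

- **Lid:** I pressed it down along its arc until the tips stopped at 53.7 mm; the shut height is 53.5 mm. The image fit gives −0.03 rad, which is zero within noise.
- **Case:** it measures about 1 mm from where it stood.
- **Drawer:** I pushed at mid-front until the tips stopped at the predicted home position. The image fit gives −5 mm. That can't be right as it stands, since it is past the stop, so this fit is off by at least 5 mm and can't confirm the 4 mm limit by itself. The stop at the predicted point, the rising force and no visible gap are what say it is home.
- **Forces:** the highest wrist force I read was about 10 N. The last firm nudge on the drawer was not read out.
- **Everything else:** in the before and after top views, the red drawer, ink jar, stone, eraser, glue stick and knife look unmoved. The arm partly hid the pen in the last top view, but nothing went near it.
- **Refused call:** one move was refused because its rows had no yaw value. Nothing moved, and I retyped it.

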